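# Sweep the lids of a round bobbin box shut

## Task

Close the round bobbin box by running the closed fingertips lightly round its ring of open lids in one unbroken pass: begin over the plain fixed cover and go counter-clockwise seen from above, over each lid from its hinge to its free edge, so that the five lids go down flat one after another. Keep the fingertips low and over the middle of the ring of lids, not cutting across the hub or straying off the rim, until the last lid is shut, then move clear. Touch lightly only: do not press hard on the box, lift or tip it, or push it out of its place, and leave the thread spool, the dish and the steel die standing where they are.

Things in the scene. Friction and masses are not known exactly. Their poses are not given: they have to be found in the camera images.
- case: Round grey plastic bobbin box, loose, about 0.8 kg, 179 mm across, 25 mm high to the top of cover and shut lids. Origin: centre of its underside, z up, x to the middle of the fixed cover. Angles: counter-clockwise from above, from x. Ring of radius 35 to 87 mm: plain flat fixed cover (white) from -50 to +50 degrees, then five white lids of 52 degrees each up to 310 degrees; open compartments below.
- cover_mid (a point): Point on the top of the plain fixed cover, in the middle of the ring: 62 mm from the box centre along its x axis, 25 mm above its underside. The flat hub inside the ring (radius 33 mm) is as high as the cover, with a steel disc 1 mm higher at its centre.
- lid1 (a joint): Opening of lid 1, rad: 0 shut flat, up to 1.3 open. Wedge lid 3 mm thick; hinge = radial line at 50 degrees, 22 mm above the box's underside; free edge at 102 degrees. Starts at 0.45 to 0.7 (edge up to 45 mm above the box). Hinge friction of 0.011 N m holds it at any angle; no spring or catch. A fingertip going counter-clockwise 2 to 3 mm above shut-lid height lays it down.
- lid2 (a joint): Opening of lid 2, rad: 0 shut flat, up to 1.3 open. Wedge lid 3 mm thick; hinge = radial line at 102 degrees, 22 mm above the box's underside; free edge at 154 degrees. Otherwise as lid 1.
- lid3 (a joint): Opening of lid 3, rad: 0 shut flat, up to 1.3 open. Wedge lid 3 mm thick; hinge = radial line at 154 degrees, 22 mm above the box's underside; free edge at 206 degrees. Otherwise as lid 1.
- lid4 (a joint): Opening of lid 4, rad: 0 shut flat, up to 1.3 open. Wedge lid 3 mm thick; hinge = radial line at 206 degrees, 22 mm above the box's underside; free edge at 258 degrees. Otherwise as lid 1.
- lid5 (a joint): Opening of lid 5, rad: 0 shut flat, up to 1.3 open. Wedge lid 3 mm thick; hinge = radial line at 258 degrees, 22 mm above the box's underside; free edge at 310 degrees. Otherwise as lid 1.
- spool: Bystander: upright white thread spool, 33 mm across, 55 mm high, loose. Origin: centre of its underside.
- dish: Bystander: round white dish of snap sockets, 68 mm across, 19 mm high, loose. Origin: centre of its underside.
- die: Bystander: upright steel setting die, 22 mm across, 45 mm high, loose. Origin: centre of its underside.
Things that resemble listed ones, but are neither listed nor needed, are in the scene too. Several things have the shape of the case; the one meant has the colours described above.

How it is judged (in metres and radians):
On the way, in this order (a step that is already met when the one before it is completed fails the run):
1. lid 1 is shut, lid 2 still open (value of joint lid1 below 0.12 rad and value of joint lid2 above 0.2 rad), for 0.05 s.
2. lid 2 is shut, lid 3 still open (value of joint lid2 below 0.12 rad and value of joint lid3 above 0.2 rad), for 0.05 s.
3. lid 3 is shut, lid 4 still open (value of joint lid3 below 0.12 rad and value of joint lid4 above 0.2 rad), for 0.05 s.
4. lid 4 is shut, lid 5 still open (value of joint lid4 below 0.12 rad and value of joint lid5 above 0.2 rad), for 0.05 s.
5. lid 5 is shut (value of joint lid5 below 0.12 rad), for 0.05 s.
At the end, for the whole second after the job is handed in: All five lids lie shut (each within 0.12 rad of flat), and the box rests flat on the worktop within 30 mm of where it stood (value of joint each of lid1, lid2, lid3, lid4, lid5 below 0.12 rad and linear speed of case below 0.01 m/s and height (world z) of case below 0.008 m and angle between case's own z axis and vertical below 0.05 rad and distance of case from where it was at the start of the episode below 0.03 m); the robot touches nothing.
It fails at once if the fingers are raised well away from the box (grasp point more than 90 mm above the worktop) between the first lid and the last (value of joint lid1 below 0.12 rad and value of joint lid5 above 0.12 rad and height (world z) of the grasp point above 0.09 m).
It fails at once if between the first lid and the last, the fingers leave the ring (grasp point less than 35 or more than 92 mm from the box centre, seen from above) (value of joint lid1 below 0.12 rad and value of joint lid5 above 0.12 rad and (horizontal distance between the grasp point and case below 0.035 m or horizontal distance between the grasp point and case above 0.092 m)).
It fails at once if the fingers press on the box with more than 25 N (contact force between the fingers and case above 25 N).
It fails at once if the box is lifted, tipped or pushed more than 30 mm (height (world z) of case above 0.012 m or angle between case's own z axis and vertical above 0.15 rad or distance of case from where it was at the start of the episode above 0.03 m).
It fails at once if a bystander (spool, dish, die) is moved more than 15 mm or tipped (distance of any of spool, dish, die from where it was at the start of the episode above 0.015 m or angle between any of spool, dish, die's own z axis and vertical above 0.4 rad).
It also fails if it takes over 58 s, if anything falls off the work surface, if the arm or the gripper's body presses on something with over 40 N, if the wrist force passes 120 N, or if a joint passes its speed limit or range.

## Robot

A 6-joint arm with a two-finger parallel gripper is mounted at the origin on a cart in front of the work surface, level with it; the furniture and walls round the work are solid. World frame = base frame: x ahead of the robot, y to its left, z up, the work surface at z = 0. Lengths are in m, angles in degrees, forces in N, time in s.
With the tool pointing down it reaches from about 0.25 to 0.725 m from the base axis. Payload 9.7 kg.
Tool frame: the origin (TCP) lies at the centre of the arm's flange, where the gripper is bolted on; the fingertips stand bot.tips_ahead ahead of it and the grasp point (between the pads) lies 155 mm ahead of it (bot.tips_ahead is the distance from the TCP to the fingertips, in m); z points along the fingers, y is the line along which they close (so a half turn about z gives the same grasp; the last joint's range is limited). The gripper opens to 85 mm and grips with 20 to 120 N. Pads are 22 mm wide; open, the fingers measure 114 mm over their backs; the gripper's body (76 mm by 85 mm) begins 54 mm behind the grasp point. The pads swing forward as they close: fully open they stand 13 mm farther back than shut.
Start: joints at [-72.25, 4.979, 10.078, 95.1, 0, 90], TCP at [0.168, -0.524, 0.405] pointing down, gripper open.
Joint ranges: [-179.16, 179.16], [-48.56, 103.87], [-65.8, 70.77], [-126.05, 130.52], [-82.76, 87.17], [-180, 180]. Speed limits (degrees/s): [127.2, 127.2, 147.25, 180, 180, 180].

## Interface

Orientations are given as [roll, pitch, yaw] about the fixed x, y, z axes, in that order (R = Rz(yaw) Ry(pitch) Rx(roll)).
In Python, from workcell import bot gives the robot as it stands.
- The arm moves only by the tool drive_tool, never from a script. Its argument "plan" is a list of rows, each an object of numbers: "dx", "dy", "dz": the shift along the tool's x, y, z in m; "roll": the turn about the tool's z in rad; "hand": the finger opening in m, from 0 to 0.0854. In form: [{"dx": .., "dy": .., "dz": .., "roll": .., "hand": ..}, ...]. A call has 1 to 20 rows; each row is the pose to reach, as a shift and turn from the pose commanded when the call began, along the tool's axes at that moment; what a row does not reach only later rows make up. A row lasts 1/12 s, in which the tool goes at most 41.7 mm and 7.16 degrees, less where a joint would pass 70% of its speed; a pose out of reach is approached as far as the arm can. A call with a gripper value outside its range is refused whole. The fingers move at their own pace and stop on an object; "force" is the grip in N (left out, the last holds). Time passes only in rows, so rows that repeat a pose let the fingers close. It gives the time, the measured TCP pose, the force and the opening at its end, in the units of the state.
- bot.get_obs(): the state, without advancing time (a new reading comes with each control period).
- bot.camera(name): name is "side" or "top" or "wrist"; returns a dict with "frame" (400x640x3 uint8, red, green, blue), "z_map" (400x640 float32, m along the optical axis (not along the pixel's ray), 0 where there is no reading), "mtx" (3x3 intrinsics, pixels), "R" (3x3) and "t" (3): a world point X has camera coordinates R X + t. Camera axes: x right, y down, z forward; pixel columns grow to the right and rows downward; lengths in m; the calibration is good to about 2 mm. A picture is of the moment at which its call begins.
- bot.job_done(): hands the job in, once; it reports no verdict.
The state is a dict: "time": time; "q": joint angles; "qd": joint speeds; "joint_efforts": joint torques, N m; "ee_pos": TCP position; "tcp_rot": TCP orientation; "wrist_force": force on the tool from outside, world axes, zero at the start; "torque": the same for the moment, N m; "opening": finger opening in m.
Only numpy, scipy, OpenCV 4.12 (cv2) and the standard library are available. Lean on these libraries where they do the work, as an engineer would, in place of code of your own. Each camera call takes 0.05 s, during which the arm holds its last target. There are 200 camera calls.

## Working session

There is one attempt and no reset: what is moved stays moved. The work goes in short steps, Python scripts to look and compute and a tool call to move; the robot and the scene stay as the last step left them, time stands still between calls to the robot, and variables do not carry over. Pictures are saved under pics/ and viewed, on a budget of 10 in all, crops included, one or two more only if the job needs it, and the job is handed in when it is done.

Besides the shell and the picture viewer there is one more tool, called after ">>>" as a command line: name --argument value ..., lists and objects as JSON in quotes. drive_tool: Moves the arm, as the interface text tells. Its arguments: {"type":"object","properties":{"plan":{"type":"array","items":{"type":"object","properties":{"dx":{"type":"number"},"dy":{"type":"number"},"dz":{"type":"number"},"roll":{"type":"number"},"hand":{"type":"number"}}}},"force":{"type":"number"}},"required":["plan"]}

```bash
mkdir -p pics
cat > h.py <<'E'
import numpy as np,cv2
from workcell import bot
def cloud(c):
    z=c["z_map"];h,w=z.shape;u,v=np.meshgrid(np.arange(w),np.arange(h))
    p=np.stack([u,v,np.ones_like(u)],-1)@np.linalg.inv(c["mtx"]).T*z[...,None]
    P=(p-c["t"])@c["R"]; P[z==0]=np.nan
    return P
E
python3 - <<'E'
from h import *
o=bot.get_obs();print(o, bot.tips_ahead)
for n in("top","side"):
    c=bot.camera(n);np.savez(n+".npz",**c);cv2.imwrite(f"pics/{n}0.png",c["frame"][...,::-1])
    print(n,c["mtx"],c["R"],c["t"])
E
```

```text
{'time': 0.0, 'q': array([-7.22507575e+01,  5.01042053e+00,  1.00331780e+01,  9.51009330e+01,
        3.43747132e-04,  8.99996266e+01]), 'qd': array([ 0.00324309, -0.02544155, -0.09361121,  0.0461927 , -0.08229792,
       -0.03465776]), 'joint_efforts': array([ 3.14340659e-04, -5.20391786e+01,  4.64799964e+01,  1.65549136e-02,
        6.01952229e-05, -8.88025866e-07]), 'ee_pos': array([ 0.16766551, -0.52380855,  0.40397802]), 'tcp_rot': array([-1.79921824e+02, -3.44256353e-04,  1.77496155e+01]), 'wrist_force': array([-0.23304918, -0.08095801, -0.64862549]), 'torque': array([ 0.02685531,  0.01180034, -0.00969471]), 'opening': 0.08513543309046274} 0.1734
top [[510.32773617   0.         322.25124642]
 [  0.         510.32773617 188.82674136]
 [  0.           0.           1.        ]] [[-0.0161603  -0.99984409 -0.00711657]
 [-0.98668622  0.0170988  -0.16173414]
 [ 0.16183061  0.00440815 -0.98680871]] [0.43541906 0.55573947 1.10431673]
side [[491.00966352   0.         321.40186143]
 [  0.         491.00966352 197.50327704]
 [  0.           0.           1.        ]] [[ 0.97106963 -0.23799235  0.01958071]
 [-0.14724531 -0.66131277 -0.73551631]
 [ 0.18799623  0.71135439 -0.67722401]] [-0.45739434  0.38240242  0.70205371]
```

View pics/top0.png

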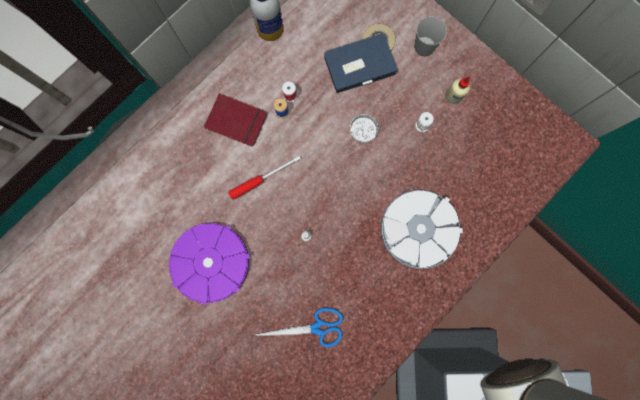

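View pics/side0.png

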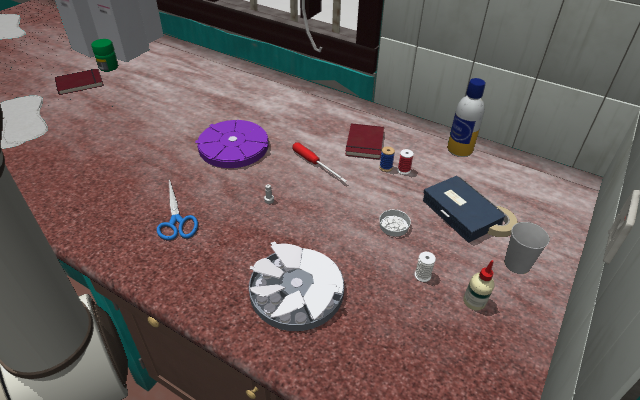

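The top view shows two case-shaped things. One at (421,229) is white and grey with raised lids; the other at (209,262) is purple and shut. The white one fits the description. The spool is at (425,122), the dish at (363,128) and the die at (306,236). Next I'll measure the case and make the confirming crop.

Run:
```python
from h import *
D={n:dict(np.load(n+".npz")) for n in("top","side")}
P={n:cloud(D[n]) for n in D}
c=D["top"]
def ray(c,u,v,z):
    d=c["R"].T@np.linalg.inv(c["mtx"])@[u,v,1];o=-c["R"].T@c["t"];return o+d*(z-o[2])/d[2]
print("guess",ray(c,421,229,.026),ray(D["side"],296,282,.026))
for n,(a,b) in dict(top=(421,229),side=(296,282)).items():
    Q=P[n].reshape(-1,3); g=ray(c,421,229,.026)
    d=np.hypot(Q[:,0]-g[0],Q[:,1]-g[1])
    print(n,"table z",np.nanmedian(Q[(d>.11)&(d<.15),2]),"hub z",np.nanmedian(Q[d<.02,2]))
    m=(d<.12)&(Q[:,2]>.012)&(Q[:,2]<.03); (x,y),r=cv2.minEnclosingCircle(Q[m][:,:2].astype(np.float32)); print("enclosing",x,y,r)
    rgb=D[n]["frame"].reshape(-1,3).astype(int)
    for a in range(-180,180,8):
        ang=np.degrees(np.arctan2(Q[:,1]-g[1],Q[:,0]-g[0])); m=(d>.04)&(d<.082)&(abs(ang-a)<4)
        print(a,np.round(np.nanpercentile(Q[m,2],[10,50,90])*1000).astype(int),int(np.median(rgb[m].mean(1))),end=" | ")
    print()
for nm,u,v,z in(("spool",425,119,.055),("dish",363,128,.019),("die",306,233,.045)):print(nm,ray(c,u,v,z))
a=cv2.resize(D["top"]["frame"][175:285,360:480],(480,440),interpolation=2);b=cv2.resize(D["side"]["frame"][230:340,235:315+40],(320*480//320,440),interpolation=2)
cv2.imwrite("pics/crop.png",np.hstack([a,b])[...,::-1][:, :800])
```

```text
guess [0.47030996 0.20404264 0.026     ] [0.4718056  0.20512132 0.026     ]
top table z 0.00025538882889739604 hub z 0.02574596764033476
enclosing 0.4726152718067169 0.2043512910604477 0.08959411084651947
-180 [29 33 36] 224 | -172 [33 38 43] 224 | -164 [39 44 50] 224 | -156 [43 50 56] 224 | -148 [47 56 65] 224 | -140 [51 58 64] 189 | -132 [21 27 30] 204 | -124 [29 33 38] 224 | -116 [35 40 46] 224 | -108 [39 47 52] 224 | -100 [45 53 60] 224 | -92 [48 57 66] 223 | -84 [ 1  6 26] 129 | -76 [25 29 32] 224 | -68 [29 34 38] 224 | -60 [36 40 44] 224 | -52 [37 45 51] 224 | -44 [41 49 56] 224 | -36 [ 2 43 57] 173 | -28 [17 24 26] 205 | -20 [22 25 27] 225 | -12 [23 25 28] 225 | -4 [23 25 28] 225 | 4 [22 25 28] 225 | 12 [23 26 28] 225 | 20 [23 26 28] 225 | 28 [22 25 28] 225 | 36 [22 25 29] 225 | 44 [23 26 28] 225 | 52 [22 25 27] 225 | 60 [23 26 28] 225 | 68 [23 26 29] 219 | 76 [28 31 35] 221 | 84 [32 36 39] 222 | 92 [34 41 46] 222 | 100 [ 5 46 51] 222 | 108 [39 51 57] 222 | 116 [ 1  6 55] 176 | 124 [24 28 32] 223 | 132 [31 35 39] 225 | 140 [33 40 45] 224 | 148 [12 45 50] 225 | 156 [ 5 49 56] 2
[... 551 characters left out ...]
 234 | -44 [ 7 48 56] 234 | -36 [ 5 51 59] 234 | -28 [ 3 11 22] 57 | -20 [25 27 27] 234 | -12 [24 26 27] 234 | -4 [24 25 27] 234 | 4 [24 26 27] 234 | 12 [24 26 27] 234 | 20 [24 25 27] 234 | 28 [24 25 27] 234 | 36 [24 25 28] 234 | 44 [24 25 27] 234 | 52 [24 26 28] 234 | 60 [24 26 27] 234 | 68 [24 26 28] 225 | 76 [29 31 33] 226 | 84 [33 36 39] 227 | 92 [36 41 45] 227 | 100 [13 44 51] 227 | 108 [ 9 45 56] 227 | 116 [15 48 58] 207 | 124 [26 29 31] 219 | 132 [ 3 33 37] 220 | 140 [ 2  7 42] 141 | 148 [ 3 40 49] 221 | 156 [ 6 42 55] 215 | 164 [14 52 61] 205 | 172 [ 4 24 28] 138 | 
spool [0.71935981 0.18841179 0.055     ]
dish [0.71101623 0.32786105 0.019     ]
die [0.46414971 0.46387998 0.045     ]
```

View pics/crop.png

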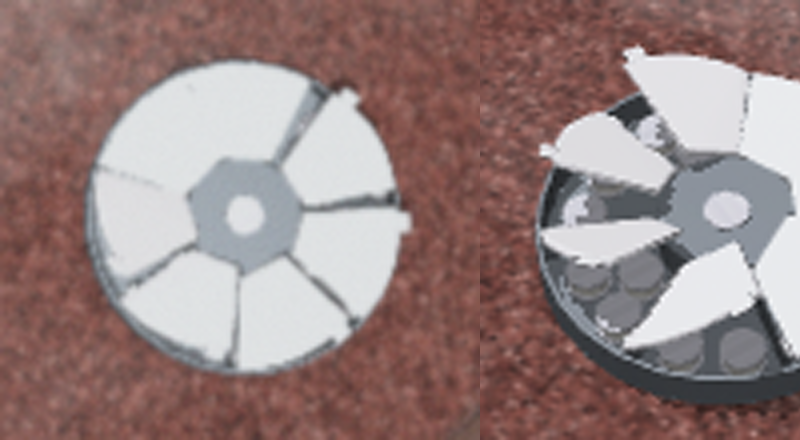

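The crop confirms the white and grey box, with five raised lids and one plain cover. The two views agree on these values:
- **Centre:** about (0.4715, 0.204).
- **Cover:** z = 25 to 26 mm, world angles -30 to +70°, so the box yaw is about 20°.
- **Hinges:** about 70, 122, 174, 226 and 278°.

I'll move above the cover with the fingers shut.

>>> drive_tool --plan '[{"dx":0.015,"dy":-0.016,"dz":0.0,"hand":0},{"dx":0.04,"dy":-0.042,"dz":0.01,"hand":0},{"dx":0.065,"dy":-0.068,"dz":0.02,"hand":0},{"dx":0.091,"dy":-0.096,"dz":0.03,"hand":0},{"dx":0.117,"dy":-0.123,"dz":0.04,"hand":0},{"dx":0.143,"dy":-0.15,"dz":0.05,"hand":0},{"dx":0.169,"dy":-0.178,"dz":0.06,"hand":0},{"dx":0.195,"dy":-0.205,"dz":0.06,"hand":0},{"dx":0.221,"dy":-0.232,"dz":0.06,"hand":0},{"dx":0.247,"dy":-0.26,"dz":0.06,"hand":0},{"dx":0.274,"dy":-0.288,"dz":0.06,"hand":0},{"dx":0.3,"dy":-0.315,"dz":0.06,"hand":0},{"dx":0.327,"dy":-0.344,"dz":0.06,"hand":0},{"dx":0.354,"dy":-0.372,"dz":0.06,"hand":0},{"dx":0.38,"dy":-0.4,"dz":0.06,"hand":0},{"dx":0.407,"dy":-0.428,"dz":0.06,"hand":0},{"dx":0.434,"dy":-0.456,"dz":0.06,"hand":0},{"dx":0.46,"dy":-0.484,"dz":0.06,"hand":0},{"dx":0.487,"dy":-0.512,"dz":0.06,"hand":0},{"dx":0.513,"dy":-0.539,"dz":0.06,"hand":0}]' --force 20

```text
invalid input at $.plan[0]: expected keys dx, dy, dz, roll, hand
```

>>> drive_tool --plan '[{"dx":0.025,"dy":-0.027,"dz":0.02,"hand":0},{"dx":0.045,"dy":-0.048,"dz":0.05,"hand":0},{"dx":0.06,"dy":-0.064,"dz":0.08,"hand":0},{"dx":0.06,"dy":-0.064,"dz":0.1,"hand":0},{"dx":0.06,"dy":-0.064,"dz":0.11,"hand":0},{"dx":0.06,"dy":-0.064,"dz":0.11,"hand":0},{"dx":0.06,"dy":-0.064,"dz":0.11,"hand":0}]'

```text
invalid input at $.plan[0]: expected keys dx, dy, dz, roll, hand
```

>>> drive_tool --plan '[{"dx":0.015,"dy":-0.016,"dz":0.0,"roll":0,"hand":0},{"dx":0.04,"dy":-0.042,"dz":0.01,"roll":0,"hand":0},{"dx":0.065,"dy":-0.068,"dz":0.02,"roll":0,"hand":0},{"dx":0.091,"dy":-0.096,"dz":0.03,"roll":0,"hand":0},{"dx":0.117,"dy":-0.123,"dz":0.04,"roll":0,"hand":0},{"dx":0.143,"dy":-0.15,"dz":0.05,"roll":0,"hand":0},{"dx":0.169,"dy":-0.178,"dz":0.06,"roll":0,"hand":0},{"dx":0.195,"dy":-0.205,"dz":0.06,"roll":0,"hand":0},{"dx":0.221,"dy":-0.232,"dz":0.06,"roll":0,"hand":0},{"dx":0.247,"dy":-0.26,"dz":0.06,"roll":0,"hand":0},{"dx":0.274,"dy":-0.288,"dz":0.06,"roll":0,"hand":0},{"dx":0.3,"dy":-0.315,"dz":0.06,"roll":0,"hand":0},{"dx":0.327,"dy":-0.344,"dz":0.06,"roll":0,"hand":0},{"dx":0.354,"dy":-0.372,"dz":0.06,"roll":0,"hand":0},{"dx":0.38,"dy":-0.4,"dz":0.06,"roll":0,"hand":0},{"dx":0.407,"dy":-0.428,"dz":0.06,"roll":0,"hand":0},{"dx":0.434,"dy":-0.456,"dz":0.06,"roll":0,"hand":0},{"dx":0.46,"dy":-0.484,"dz":0.06,"roll":0,"hand":0},{"dx":0.487,"dy":-0.512,"dz":0.06,"roll":0,"hand":0},{"dx":0.513,"dy":-0.539,"dz":0.06,"roll":0,"hand":0}]' --force 20

```text
time: 1.77
ee_pos: [0.4923, 0.1481, 0.3443]
tcp_rot: [180.0, 0.0, 17.8]
wrist_force: [0.0, -0.8, 0.8]
opening: 0.0002
```

>>> drive_tool --plan '[{"dx":0.02,"dy":-0.021,"dz":0.01,"roll":0,"hand":0},{"dx":0.037,"dy":-0.04,"dz":0.03,"roll":0,"hand":0},{"dx":0.05,"dy":-0.053,"dz":0.06,"roll":0,"hand":0},{"dx":0.058,"dy":-0.061,"dz":0.085,"roll":0,"hand":0},{"dx":0.06,"dy":-0.064,"dz":0.105,"roll":0,"hand":0},{"dx":0.06,"dy":-0.064,"dz":0.115,"roll":0,"hand":0},{"dx":0.06,"dy":-0.064,"dz":0.12,"roll":0,"hand":0},{"dx":0.06,"dy":-0.064,"dz":0.12,"roll":0,"hand":0},{"dx":0.06,"dy":-0.064,"dz":0.12,"roll":0,"hand":0},{"dx":0.06,"dy":-0.064,"dz":0.12,"roll":0,"hand":0},{"dx":0.06,"dy":-0.064,"dz":0.12,"roll":0,"hand":0},{"dx":0.06,"dy":-0.064,"dz":0.12,"roll":0,"hand":0}]'

```text
time: 2.77
ee_pos: [0.5395, 0.1986, 0.2258]
tcp_rot: [-178.9, -0.1, 20.1]
wrist_force: [-0.1, -0.4, -0.1]
opening: 0.0004
```

Run:
```python
from h import *
o=bot.get_obs();print(o["ee_pos"],o["wrist_force"],o["qd"].round(2),o["time"])
c=bot.camera("side");cv2.imwrite("pics/s1.png",cv2.resize(c["frame"][130:370,180:420],(600,600))[...,::-1])
```

```text
[0.53948157 0.1985885  0.22583667] [-0.0719222  -0.43897805 -0.06647192] [ 0.09  0.27 -0.25 -0.13  0.03  0.04] 2.7667
```

View pics/s1.png

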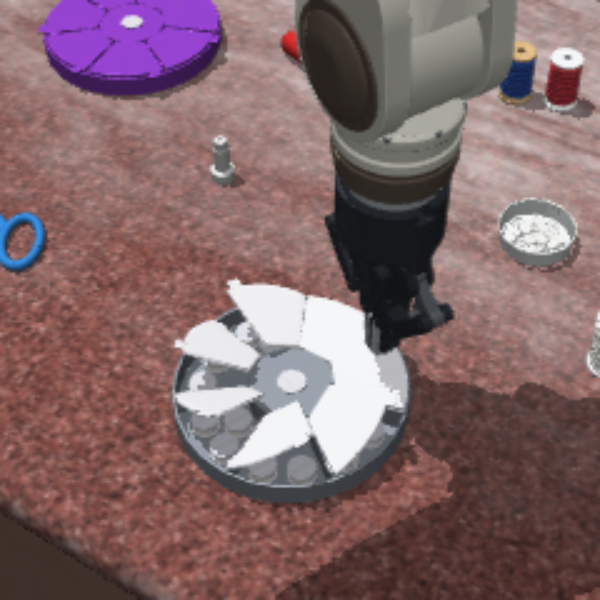

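Run:
```python
from h import *
o=bot.get_obs();print({k:np.round(v,3) for k,v in o.items()})
```

```text
{'time': np.float64(2.817), 'q': array([ 20.003,   8.633,  -5.748,  75.561,   1.074, 179.942]), 'qd': array([ 0.025,  0.299, -0.204, -0.033, -0.017, -0.059]), 'joint_efforts': array([-1.9000e-02, -5.5964e+01,  4.6404e+01, -1.0000e-03,  6.1000e-02,
       -0.0000e+00]), 'ee_pos': array([0.539, 0.199, 0.226]), 'tcp_rot': array([-1.78926e+02, -5.90000e-02,  2.00610e+01]), 'wrist_force': array([0.727, 0.918, 0.121]), 'torque': array([-0.012,  0.011, -0.017]), 'opening': np.float64(0.0)}
```

Joint 6 has reached its 180° limit, so the pose was only approximated. The tool must turn; I'll raise it slightly and roll it to a yaw of 90°.

>>> drive_tool --plan '[{"dx":0,"dy":0,"dz":-0.01,"roll":-0.1,"hand":0},{"dx":0,"dy":0,"dz":-0.02,"roll":-0.2,"hand":0},{"dx":0,"dy":0,"dz":-0.03,"roll":-0.3,"hand":0},{"dx":0,"dy":0,"dz":-0.03,"roll":-0.42,"hand":0},{"dx":0,"dy":0,"dz":-0.03,"roll":-0.54,"hand":0},{"dx":0,"dy":0,"dz":-0.03,"roll":-0.66,"hand":0},{"dx":0,"dy":0,"dz":-0.03,"roll":-0.78,"hand":0},{"dx":0,"dy":0,"dz":-0.03,"roll":-0.9,"hand":0},{"dx":0,"dy":0,"dz":-0.03,"roll":-1.02,"hand":0},{"dx":0,"dy":0,"dz":-0.03,"roll":-1.14,"hand":0},{"dx":0,"dy":0,"dz":-0.03,"roll":-1.261,"hand":0},{"dx":0,"dy":0,"dz":-0.03,"roll":-1.261,"hand":0},{"dx":0,"dy":0,"dz":-0.03,"roll":-1.261,"hand":0},{"dx":0,"dy":0,"dz":-0.03,"roll":-1.261,"hand":0}]'

```text
time: 3.98
ee_pos: [0.5395, 0.1981, 0.2548]
tcp_rot: [-179.7, -1.0, 92.1]
wrist_force: [0.2, -0.4, -0.8]
opening: 0.0001
```

The commanded pose kept about 1° of tilt. I'll work out the shifts with the true tool axes.

```bash
cat >> h.py <<'E'
from scipy.spatial.transform import Rotation as Ro
C=np.array([.4715,.204])
def tool():
    o=bot.get_obs();return np.array(o["ee_pos"]),Ro.from_euler("xyz",o["tcp_rot"],degrees=True).as_matrix()
def tip(a,z,r=.062):  # world tip target at case angle a (deg)
    t=np.radians(a+20);return np.r_[C+r*np.array([np.cos(t),np.sin(t)]),z]
def shift(target):
    p,R=tool();return R.T@(target-(p+R[:,2]*bot.tips_ahead))
E
python3 - <<'E'
from h import *
p,R=tool();print(R.round(4),bot.get_obs()["tcp_rot"],bot.get_obs()["q"].round(2));print("tip",p+R[:,2]*bot.tips_ahead)
for z in(.06,.04,.03,.0275):print(z,shift(tip(5,z)).round(4))
E
```

```text
[[-0.0364  0.9993 -0.0066]
 [ 0.9992  0.0365  0.0176]
 [ 0.0178 -0.0059 -0.9998]] [-179.6617019    -1.02262668   92.08673776] [ 19.96   8.05  -3.14  78.82   1.08 107.87]
tip [0.5383653  0.2011728  0.08147523]
0.06 [ 0.029  -0.0095  0.0221]
0.04 [ 0.0287 -0.0094  0.042 ]
0.03 [ 0.0285 -0.0093  0.052 ]
0.0275 [ 0.0284 -0.0093  0.0545]
```

>>> drive_tool --plan '[{"dx":0.015,"dy":-0.005,"dz":0,"roll":0,"hand":0},{"dx":0.029,"dy":-0.009,"dz":0.01,"roll":0,"hand":0},{"dx":0.029,"dy":-0.009,"dz":0.02,"roll":0,"hand":0},{"dx":0.029,"dy":-0.009,"dz":0.03,"roll":0,"hand":0},{"dx":0.029,"dy":-0.009,"dz":0.037,"roll":0,"hand":0},{"dx":0.029,"dy":-0.009,"dz":0.042,"roll":0,"hand":0},{"dx":0.029,"dy":-0.009,"dz":0.045,"roll":0,"hand":0},{"dx":0.029,"dy":-0.009,"dz":0.047,"roll":0,"hand":0},{"dx":0.029,"dy":-0.009,"dz":0.047,"roll":0,"hand":0},{"dx":0.029,"dy":-0.009,"dz":0.047,"roll":0,"hand":0},{"dx":0.029,"dy":-0.009,"dz":0.047,"roll":0,"hand":0}]'

```text
time: 4.9
ee_pos: [0.5292, 0.2275, 0.2087]
tcp_rot: [-179.7, -1.0, 92.3]
wrist_force: [-0.2, -0.0, 0.3]
opening: 0.0001
```

Run:
```python
from h import *
p,R=tool();print("tip",p+R[:,2]*bot.tips_ahead,bot.get_obs()["wrist_force"])
for z in(.0275,.025):print(z,shift(tip(5,z)).round(4))
c=bot.camera("side");cv2.imwrite("pics/s2.png",cv2.resize(c["frame"][210:350,220:380],(800,700))[:600,:,::-1])
```

```text
tip [0.52813449 0.2305751  0.03533703] [-0.18213962 -0.01220033  0.29718009]
0.0275 [-0.0005 -0.0004  0.0078]
0.025 [-0.0005 -0.0004  0.0103]
```

View pics/s2.png

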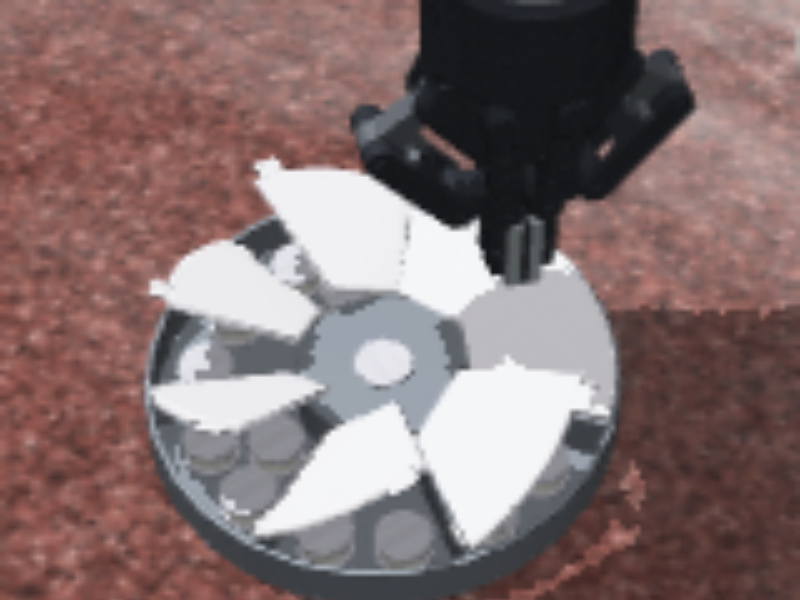

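The fingertips sit over the cover at crop (525,280), and all five lids are still open. I'll probe for the cover height.

>>> drive_tool --plan '[{"dx":0,"dy":0,"dz":0.002,"roll":0,"hand":0},{"dx":0,"dy":0,"dz":0.005,"roll":0,"hand":0},{"dx":0,"dy":0,"dz":0.007,"roll":0,"hand":0},{"dx":0,"dy":0,"dz":0.008,"roll":0,"hand":0},{"dx":0,"dy":0,"dz":0.008,"roll":0,"hand":0},{"dx":0,"dy":0,"dz":0.008,"roll":0,"hand":0}]'

```text
time: 5.45
ee_pos: [0.5289, 0.2277, 0.2001]
tcp_rot: [-179.6, -1.0, 92.3]
wrist_force: [-0.1, -0.1, 0.8]
opening: 0.0002
```

>>> drive_tool --plan '[{"dx":0,"dy":0,"dz":0.0005,"roll":0,"hand":0},{"dx":0,"dy":0,"dz":0.001,"roll":0,"hand":0},{"dx":0,"dy":0,"dz":0.001,"roll":0,"hand":0},{"dx":0,"dy":0,"dz":0.001,"roll":0,"hand":0}]'

```text
time: 5.78
ee_pos: [0.5289, 0.2277, 0.1992]
tcp_rot: [-179.7, -1.0, 92.3]
wrist_force: [1.0, -0.9, -0.6]
opening: -0.0001
```

>>> drive_tool --plan '[{"dx":0,"dy":0,"dz":0.0004,"roll":0,"hand":0},{"dx":0,"dy":0,"dz":0.0008,"roll":0,"hand":0},{"dx":0,"dy":0,"dz":0.0008,"roll":0,"hand":0},{"dx":0,"dy":0,"dz":0.0008,"roll":0,"hand":0}]'

```text
time: 6.12
ee_pos: [0.529, 0.2277, 0.1985]
tcp_rot: [-179.7, -1.0, 92.3]
wrist_force: [1.0, -0.0, 1.5]
opening: -0.0003
```

>>> drive_tool --plan '[{"dx":0,"dy":0,"dz":0.0004,"roll":0,"hand":0},{"dx":0,"dy":0,"dz":0.0008,"roll":0,"hand":0},{"dx":0,"dy":0,"dz":0.0008,"roll":0,"hand":0},{"dx":0,"dy":0,"dz":0.0008,"roll":0,"hand":0}]'

```text
time: 6.45
ee_pos: [0.529, 0.2277, 0.1985]
tcp_rot: [-179.7, -1.0, 92.3]
wrist_force: [-3.3, -0.5, 7.5]
opening: 0.0
```

Contact came at a tip height of 25.1 mm, matching the given 25 mm. I'll raise 2.5 mm and tabulate the arc in tool axes.

Run:
```python
from h import *
p,R=tool();print("tip",p+R[:,2]*bot.tips_ahead,bot.get_obs()["q"].round(1))
for a0 in range(5,330,50):
    print(a0)
    for k in range(1,21): print((R.T@(tip(a0+2.5*k,0)-tip(a0,0))*1000).round(1).tolist(),end=" ")
    print()
```

```text
tip [0.52789872 0.23078859 0.02512875] [ 23.1   9.5  -7.8  72.6   1.1 110.8]
5
[2.5, -1.1, 0.1] [4.9, -2.3, 0.1] [7.3, -3.6, 0.1] [9.6, -5.0, 0.2] [11.8, -6.5, 0.2] [14.0, -8.1, 0.3] [16.1, -9.8, 0.3] [18.1, -11.6, 0.4] [20.1, -13.5, 0.4] [21.9, -15.5, 0.5] [23.7, -17.5, 0.5] [25.4, -19.6, 0.6] [27.0, -21.8, 0.6] [28.5, -24.1, 0.6] [29.9, -26.4, 0.7] [31.2, -28.8, 0.7] [32.4, -31.2, 0.7] [33.4, -33.7, 0.8] [34.4, -36.2, 0.8] [35.3, -38.7, 0.8] 
55
[0.7, -2.6, 0.0] [1.4, -5.2, 0.1] [1.9, -7.9, 0.1] [2.3, -10.6, 0.1] [2.6, -13.2, 0.1] [2.8, -15.9, 0.1] [2.8, -18.7, 0.2] [2.7, -21.4, 0.2] [2.6, -24.1, 0.2] [2.3, -26.7, 0.2] [1.8, -29.4, 0.2] [1.3, -32.1, 0.2] [0.6, -34.7, 0.2] [-0.1, -37.3, 0.2] [-1.0, -39.8, 0.2] [-2.0, -42.4, 0.2] [-3.1, -44.8, 0.2] [-4.3, -47.3, 0.2] [-5.6, -49.6, 0.2] [-7.0, -51.9, 0.2] 
105
[-1.5, -2.2, -0.0] [-3.1, -4.4, -0.0] [-4.8, -6.5, -0.1] [-6.6, -8.6, -0.1] [-8.5, -10.5, -0.1] [-10.4, -12.4, -0.1] [-12.5, -14.1, -0.1] [-14.6, -15.8, -0.2] [-16.8, -17.4, -0.2] [-19.0, -18.9, -0.2] [-21.4, -20.3, -0.3] [-23.7, -21.6, -0.3] [-26.2, -22.8, -0.3] [-28.6, -23.9, 
[... 932 characters left out ...]
7, -0.0] [0.5, 5.4, -0.0] [0.9, 8.1, -0.0] [1.4, 10.7, -0.0] [2.1, 13.3, -0.0] [2.9, 15.9, -0.0] [3.7, 18.5, -0.0] [4.7, 21.0, -0.0] [5.8, 23.5, -0.0] [7.0, 25.9, -0.0] [8.3, 28.3, -0.0] [9.7, 30.6, 0.0] [11.3, 32.8, 0.0] [12.9, 35.0, 0.0] [14.6, 37.1, 0.1] [16.4, 39.1, 0.1] [18.2, 41.1, 0.1] [20.2, 42.9, 0.1] [22.2, 44.7, 0.2] [24.3, 46.4, 0.2] 
305
[2.2, 1.6, 0.0] [4.4, 3.1, 0.1] [6.8, 4.5, 0.1] [9.1, 5.8, 0.1] [11.6, 7.0, 0.2] [14.0, 8.0, 0.2] [16.6, 9.0, 0.2] [19.1, 9.9, 0.3] [21.7, 10.6, 0.3] [24.4, 11.3, 0.4] [27.0, 11.8, 0.4] [29.7, 12.2, 0.5] [32.4, 12.5, 0.5] [35.1, 12.6, 0.6] [37.8, 12.7, 0.6] [40.5, 12.6, 0.7] [43.2, 12.4, 0.7] [45.9, 12.1, 0.8] [48.5, 11.7, 0.8] [51.2, 11.2, 0.9]
```

>>> drive_tool --plan '[{"dx":0,"dy":0,"dz":-0.0015,"roll":0,"hand":0},{"dx":0,"dy":0,"dz":-0.0033,"roll":0,"hand":0},{"dx":0,"dy":0,"dz":-0.0033,"roll":0,"hand":0},{"dx":0,"dy":0,"dz":-0.0033,"roll":0,"hand":0}]'

```text
time: 6.78
ee_pos: [0.529, 0.2277, 0.2009]
tcp_rot: [-179.7, -1.0, 92.3]
wrist_force: [-0.1, 0.8, 0.1]
opening: -0.0002
```

>>> drive_tool --plan '[{"dx":0.0025,"dy":-0.0011,"dz":0.0001,"roll":0,"hand":0},{"dx":0.0049,"dy":-0.0023,"dz":0.0001,"roll":0,"hand":0},{"dx":0.0073,"dy":-0.0036,"dz":0.0001,"roll":0,"hand":0},{"dx":0.0096,"dy":-0.005,"dz":0.0002,"roll":0,"hand":0},{"dx":0.0118,"dy":-0.0065,"dz":0.0002,"roll":0,"hand":0},{"dx":0.014,"dy":-0.0081,"dz":0.0003,"roll":0,"hand":0},{"dx":0.0161,"dy":-0.0098,"dz":0.0003,"roll":0,"hand":0},{"dx":0.0181,"dy":-0.0116,"dz":0.0004,"roll":0,"hand":0},{"dx":0.0201,"dy":-0.0135,"dz":0.0004,"roll":0,"hand":0},{"dx":0.0219,"dy":-0.0155,"dz":0.0005,"roll":0,"hand":0},{"dx":0.0237,"dy":-0.0175,"dz":0.0005,"roll":0,"hand":0},{"dx":0.0254,"dy":-0.0196,"dz":0.0006,"roll":0,"hand":0},{"dx":0.027,"dy":-0.0218,"dz":0.0006,"roll":0,"hand":0},{"dx":0.0285,"dy":-0.0241,"dz":0.0006,"roll":0,"hand":0},{"dx":0.0299,"dy":-0.0264,"dz":0.0007,"roll":0,"hand":0},{"dx":0.0312,"dy":-0.0288,"dz":0.0007,"roll":0,"hand":0},{"dx":0.0324,"dy":-0.0312,"dz":0.0007,"roll":0,"hand":0},{"dx":0.0334,"dy":-0.0337,"dz":0.0008,"roll":0,"hand":0},{"dx":0.0344,"dy":-0.0362,"dz":0.0008,"roll":0,"hand":0},{"dx":0.0353,"dy":-0.0387,"dz":0.0008,"roll":0,"hand":0}]'

```text
time: 8.45
ee_pos: [0.4886, 0.2614, 0.2011]
tcp_rot: [-179.7, -1.0, 92.3]
wrist_force: [0.2, 0.2, 1.2]
opening: -0.0003
```

```bash
cat > chk.py <<'E'
from h import *
p,R=tool();t=p+R[:,2]*bot.tips_ahead;d=t[:2]-C
print("tip",t.round(4),"r",np.hypot(*d).round(4),"ang",np.degrees(np.arctan2(d[1],d[0])).round(1)-20,bot.get_obs()["wrist_force"].round(1),bot.get_obs()["time"])
E
python3 chk.py
```

```text
tip [0.4875 0.2645 0.0277] r 0.0626 ang 55.2 [0.2 0.2 1.2] 8.45
```

Radius and height are holding. Next is 55 to 105°, over lid 1.

>>> drive_tool --plan '[{"dx":0.0007,"dy":-0.0026,"dz":0,"roll":0,"hand":0},{"dx":0.0014,"dy":-0.0052,"dz":0.0001,"roll":0,"hand":0},{"dx":0.0019,"dy":-0.0079,"dz":0.0001,"roll":0,"hand":0},{"dx":0.0023,"dy":-0.0106,"dz":0.0001,"roll":0,"hand":0},{"dx":0.0026,"dy":-0.0132,"dz":0.0001,"roll":0,"hand":0},{"dx":0.0028,"dy":-0.0159,"dz":0.0001,"roll":0,"hand":0},{"dx":0.0028,"dy":-0.0187,"dz":0.0002,"roll":0,"hand":0},{"dx":0.0027,"dy":-0.0214,"dz":0.0002,"roll":0,"hand":0},{"dx":0.0026,"dy":-0.0241,"dz":0.0002,"roll":0,"hand":0},{"dx":0.0023,"dy":-0.0267,"dz":0.0002,"roll":0,"hand":0},{"dx":0.0018,"dy":-0.0294,"dz":0.0002,"roll":0,"hand":0},{"dx":0.0013,"dy":-0.0321,"dz":0.0002,"roll":0,"hand":0},{"dx":0.0006,"dy":-0.0347,"dz":0.0002,"roll":0,"hand":0},{"dx":-0.0001,"dy":-0.0373,"dz":0.0002,"roll":0,"hand":0},{"dx":-0.001,"dy":-0.0398,"dz":0.0002,"roll":0,"hand":0},{"dx":-0.002,"dy":-0.0424,"dz":0.0002,"roll":0,"hand":0},{"dx":-0.0031,"dy":-0.0448,"dz":0.0002,"roll":0,"hand":0},{"dx":-0.0043,"dy":-0.0473,"dz":0.0002,"roll":0,"hand":0},{"dx":-0.0056,"dy":-0.0496,"dz":0.0002,"roll":0,"hand":0},{"dx":-0.007,"dy":-0.0519,"dz":0.0002,"roll":0,"hand":0}]'

```text
time: 10.12
ee_pos: [0.4371, 0.2522, 0.2011]
tcp_rot: [-179.7, -1.0, 92.3]
wrist_force: [0.6, -0.1, 1.0]
opening: -0.0003
```

```bash
python3 chk.py
python3 - <<'E'
from h import *
c=bot.camera("side");cv2.imwrite("pics/s3.png",cv2.resize(c["frame"][210:350,220:380],(680,595))[:,:,::-1])
E
```

```text
tip [0.436  0.2552 0.0277] r 0.0623 ang 104.7 [ 0.6 -0.1  1. ] 10.1167
```

View pics/s3.png

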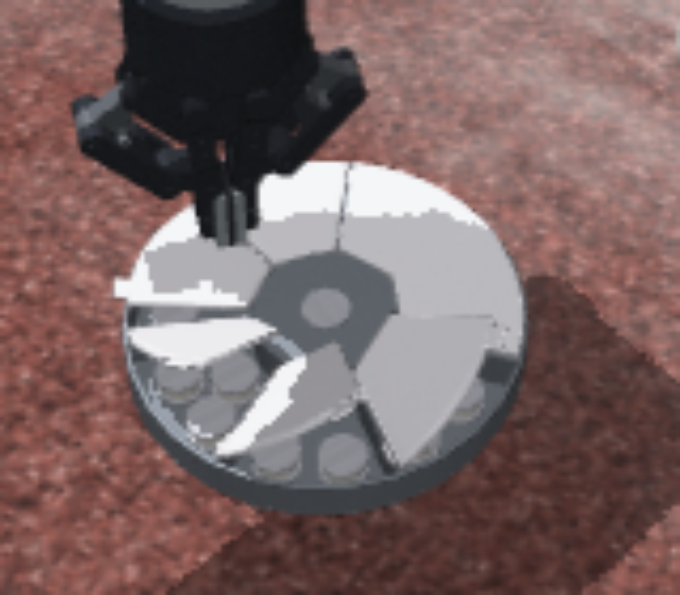

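Lid 1 is flat at crop (295,215). Lid 2 is partly down with its edge still raised at (125,290), and lids 3 to 5 are open. Continuing to 155°.

>>> drive_tool --plan '[{"dx":-0.0015,"dy":-0.0022,"dz":0,"roll":0,"hand":0},{"dx":-0.0031,"dy":-0.0044,"dz":0,"roll":0,"hand":0},{"dx":-0.0048,"dy":-0.0065,"dz":-0.0001,"roll":0,"hand":0},{"dx":-0.0066,"dy":-0.0086,"dz":-0.0001,"roll":0,"hand":0},{"dx":-0.0085,"dy":-0.0105,"dz":-0.0001,"roll":0,"hand":0},{"dx":-0.0104,"dy":-0.0124,"dz":-0.0001,"roll":0,"hand":0},{"dx":-0.0125,"dy":-0.0141,"dz":-0.0001,"roll":0,"hand":0},{"dx":-0.0146,"dy":-0.0158,"dz":-0.0002,"roll":0,"hand":0},{"dx":-0.0168,"dy":-0.0174,"dz":-0.0002,"roll":0,"hand":0},{"dx":-0.019,"dy":-0.0189,"dz":-0.0002,"roll":0,"hand":0},{"dx":-0.0214,"dy":-0.0203,"dz":-0.0003,"roll":0,"hand":0},{"dx":-0.0237,"dy":-0.0216,"dz":-0.0003,"roll":0,"hand":0},{"dx":-0.0262,"dy":-0.0228,"dz":-0.0003,"roll":0,"hand":0},{"dx":-0.0286,"dy":-0.0239,"dz":-0.0004,"roll":0,"hand":0},{"dx":-0.0312,"dy":-0.0248,"dz":-0.0004,"roll":0,"hand":0},{"dx":-0.0337,"dy":-0.0257,"dz":-0.0005,"roll":0,"hand":0},{"dx":-0.0363,"dy":-0.0265,"dz":-0.0005,"roll":0,"hand":0},{"dx":-0.039,"dy":-0.0271,"dz":-0.0006,"roll":0,"hand":0},{"dx":-0.0416,"dy":-0.0276,"dz":-0.0006,"roll":0,"hand":0},{"dx":-0.0443,"dy":-0.028,"dz":-0.0006,"roll":0,"hand":0}]'

```text
time: 11.83
ee_pos: [0.4111, 0.2067, 0.2011]
tcp_rot: [-179.7, -1.0, 92.3]
wrist_force: [-0.3, 1.1, -0.0]
opening: 0.0002
```

```bash
python3 chk.py
```

```text
tip [0.41   0.2098 0.0278] r 0.0617 ang 154.6 [-0.3  1.1 -0. ] 11.8333
```

>>> drive_tool --plan '[{"dx":-0.0027,"dy":-0.0003,"dz":0,"roll":0,"hand":0},{"dx":-0.0054,"dy":-0.0005,"dz":-0.0001,"roll":0,"hand":0},{"dx":-0.0081,"dy":-0.0005,"dz":-0.0001,"roll":0,"hand":0},{"dx":-0.0108,"dy":-0.0004,"dz":-0.0002,"roll":0,"hand":0},{"dx":-0.0135,"dy":-0.0003,"dz":-0.0002,"roll":0,"hand":0},{"dx":-0.0162,"dy":0.0001,"dz":-0.0003,"roll":0,"hand":0},{"dx":-0.0189,"dy":0.0005,"dz":-0.0003,"roll":0,"hand":0},{"dx":-0.0215,"dy":0.001,"dz":-0.0004,"roll":0,"hand":0},{"dx":-0.0241,"dy":0.0017,"dz":-0.0004,"roll":0,"hand":0},{"dx":-0.0267,"dy":0.0024,"dz":-0.0005,"roll":0,"hand":0},{"dx":-0.0293,"dy":0.0033,"dz":-0.0005,"roll":0,"hand":0},{"dx":-0.0318,"dy":0.0043,"dz":-0.0006,"roll":0,"hand":0},{"dx":-0.0343,"dy":0.0054,"dz":-0.0006,"roll":0,"hand":0},{"dx":-0.0367,"dy":0.0066,"dz":-0.0007,"roll":0,"hand":0},{"dx":-0.0391,"dy":0.0079,"dz":-0.0007,"roll":0,"hand":0},{"dx":-0.0414,"dy":0.0093,"dz":-0.0008,"roll":0,"hand":0},{"dx":-0.0436,"dy":0.0108,"dz":-0.0008,"roll":0,"hand":0},{"dx":-0.0458,"dy":0.0124,"dz":-0.0009,"roll":0,"hand":0},{"dx":-0.0479,"dy":0.0141,"dz":-0.0009,"roll":0,"hand":0},{"dx":-0.0499,"dy":0.0159,"dz":-0.001,"roll":0,"hand":0}]'

```text
time: 13.5
ee_pos: [0.4292, 0.1575, 0.201]
tcp_rot: [-179.6, -1.0, 92.3]
wrist_force: [0.3, 0.2, 0.4]
opening: 0.0001
```

```bash
python3 chk.py
python3 - <<'E'
from h import *
c=bot.camera("side");cv2.imwrite("pics/s4.png",cv2.resize(c["frame"][210:350,220:380],(680,595))[:,:,::-1])
E
```

```text
tip [0.428  0.1605 0.0276] r 0.0615 ang -155.0 [0.3 0.2 0.4] 13.5
```

View pics/s4.png

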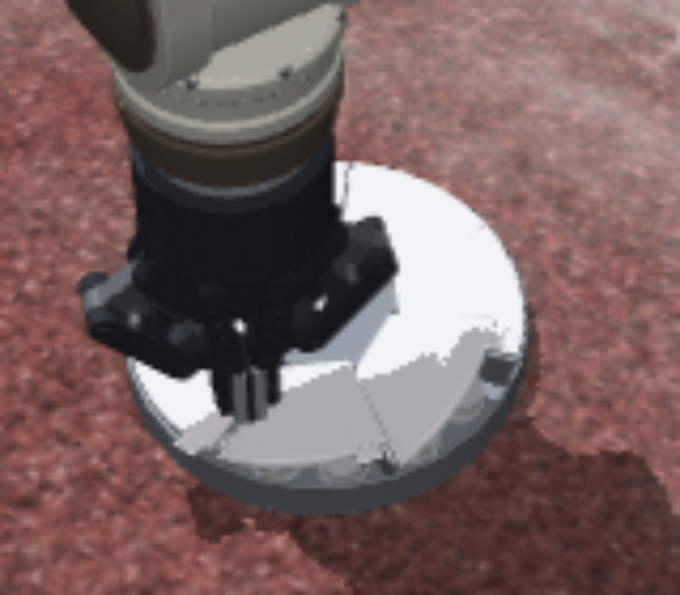

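Lids 2 and 3 are down. The tip is at (250,390), just starting on lid 4, and lid 5 is open with its edge near (490,350). Continuing.

>>> drive_tool --plan '[{"dx":-0.0019,"dy":0.0019,"dz":0,"roll":0,"hand":0},{"dx":-0.0038,"dy":0.0038,"dz":-0.0001,"roll":0,"hand":0},{"dx":-0.0056,"dy":0.0059,"dz":-0.0001,"roll":0,"hand":0},{"dx":-0.0073,"dy":0.008,"dz":-0.0002,"roll":0,"hand":0},{"dx":-0.0089,"dy":0.0102,"dz":-0.0002,"roll":0,"hand":0},{"dx":-0.0104,"dy":0.0124,"dz":-0.0003,"roll":0,"hand":0},{"dx":-0.0118,"dy":0.0147,"dz":-0.0003,"roll":0,"hand":0},{"dx":-0.0131,"dy":0.0171,"dz":-0.0003,"roll":0,"hand":0},{"dx":-0.0142,"dy":0.0196,"dz":-0.0004,"roll":0,"hand":0},{"dx":-0.0153,"dy":0.022,"dz":-0.0004,"roll":0,"hand":0},{"dx":-0.0163,"dy":0.0246,"dz":-0.0004,"roll":0,"hand":0},{"dx":-0.0172,"dy":0.0271,"dz":-0.0005,"roll":0,"hand":0},{"dx":-0.0179,"dy":0.0297,"dz":-0.0005,"roll":0,"hand":0},{"dx":-0.0185,"dy":0.0324,"dz":-0.0005,"roll":0,"hand":0},{"dx":-0.0191,"dy":0.035,"dz":-0.0005,"roll":0,"hand":0},{"dx":-0.0195,"dy":0.0377,"dz":-0.0006,"roll":0,"hand":0},{"dx":-0.0197,"dy":0.0404,"dz":-0.0006,"roll":0,"hand":0},{"dx":-0.0199,"dy":0.0431,"dz":-0.0006,"roll":0,"hand":0},{"dx":-0.02,"dy":0.0458,"dz":-0.0006,"roll":0,"hand":0},{"dx":-0.0199,"dy":0.0485,"dz":-0.0006,"roll":0,"hand":0}]'

```text
time: 15.22
ee_pos: [0.4785, 0.1397, 0.2009]
tcp_rot: [-179.6, -1.0, 92.3]
wrist_force: [-2.6, 0.0, -0.1]
opening: 0.0002
```

```bash
python3 chk.py
```

```text
tip [0.4773 0.1427 0.0276] r 0.0615 ang -104.6 [-2.6  0.  -0.1] 15.2167
```

>>> drive_tool --plan '[{"dx":0.0002,"dy":0.0027,"dz":0,"roll":0,"hand":0},{"dx":0.0005,"dy":0.0054,"dz":0,"roll":0,"hand":0},{"dx":0.0009,"dy":0.0081,"dz":0,"roll":0,"hand":0},{"dx":0.0014,"dy":0.0107,"dz":0,"roll":0,"hand":0},{"dx":0.0021,"dy":0.0133,"dz":0,"roll":0,"hand":0},{"dx":0.0029,"dy":0.0159,"dz":0,"roll":0,"hand":0},{"dx":0.0037,"dy":0.0185,"dz":0,"roll":0,"hand":0},{"dx":0.0047,"dy":0.021,"dz":0,"roll":0,"hand":0},{"dx":0.0058,"dy":0.0235,"dz":0,"roll":0,"hand":0},{"dx":0.007,"dy":0.0259,"dz":0,"roll":0,"hand":0},{"dx":0.0083,"dy":0.0283,"dz":0,"roll":0,"hand":0},{"dx":0.0097,"dy":0.0306,"dz":0,"roll":0,"hand":0},{"dx":0.0113,"dy":0.0328,"dz":0,"roll":0,"hand":0},{"dx":0.0129,"dy":0.035,"dz":0,"roll":0,"hand":0},{"dx":0.0146,"dy":0.0371,"dz":0.0001,"roll":0,"hand":0},{"dx":0.0164,"dy":0.0391,"dz":0.0001,"roll":0,"hand":0},{"dx":0.0182,"dy":0.0411,"dz":0.0001,"roll":0,"hand":0},{"dx":0.0202,"dy":0.0429,"dz":0.0001,"roll":0,"hand":0},{"dx":0.0222,"dy":0.0447,"dz":0.0002,"roll":0,"hand":0},{"dx":0.0243,"dy":0.0464,"dz":0.0002,"roll":0,"hand":0}]'

```text
time: 16.88
ee_pos: [0.5238, 0.1661, 0.2009]
tcp_rot: [-179.7, -1.0, 92.3]
wrist_force: [0.8, 0.0, 0.4]
opening: 0.0002
```

```bash
python3 chk.py
```

```text
tip [0.5227 0.1691 0.0275] r 0.0619 ang -54.3 [0.8 0.  0.4] 16.8833
```

>>> drive_tool --plan '[{"dx":0.0022,"dy":0.0016,"dz":0,"roll":0,"hand":0},{"dx":0.0044,"dy":0.0031,"dz":0.0001,"roll":0,"hand":0},{"dx":0.0068,"dy":0.0045,"dz":0.0001,"roll":0,"hand":0},{"dx":0.0091,"dy":0.0058,"dz":0.0001,"roll":0,"hand":0},{"dx":0.0116,"dy":0.007,"dz":0.0002,"roll":0,"hand":0},{"dx":0.014,"dy":0.008,"dz":0.0002,"roll":0,"hand":0},{"dx":0.0166,"dy":0.009,"dz":0.0002,"roll":0,"hand":0},{"dx":0.0191,"dy":0.0099,"dz":0.0003,"roll":0,"hand":0},{"dx":0.0217,"dy":0.0106,"dz":0.0003,"roll":0,"hand":0},{"dx":0.0244,"dy":0.0113,"dz":0.0004,"roll":0,"hand":0},{"dx":0.027,"dy":0.0118,"dz":0.0004,"roll":0,"hand":0},{"dx":0.0297,"dy":0.0122,"dz":0.0005,"roll":0,"hand":0},{"dx":0.0297,"dy":0.0122,"dz":0.0005,"roll":0,"hand":0}]'

```text
time: 17.97
ee_pos: [0.5347, 0.1965, 0.2008]
tcp_rot: [-179.7, -1.0, 92.3]
wrist_force: [-0.0, 0.7, -0.1]
opening: 0.0003
```

```bash
python3 chk.py
python3 - <<'E'
from h import *
c=bot.camera("side");cv2.imwrite("pics/s5.png",cv2.resize(c["frame"][210:350,220:380],(680,595))[:,:,::-1])
Q=cloud(c).reshape(-1,3);d=np.hypot(Q[:,0]-C[0],Q[:,1]-C[1]);ang=np.degrees(np.arctan2(Q[:,1]-C[1],Q[:,0]-C[0]))-20
for a in range(54,311,8):
    m=(d>.045)&(d<.08)&(abs((ang-a+180)%360-180)<4);print(a,(np.nanpercentile(Q[m,2],[10,50,90])*1000).round(1) if m.any() else None,end=" ")
E
```

```text
tip [0.5335 0.1996 0.0275] r 0.0622 ang -24.1 [-0.   0.7 -0.1] 17.9667
54 [24.  25.6 27.3] 62 [24.5 26.6 28.1] 70 [25.2 26.8 28.6] 78 [25.8 26.9 28.7] 86 [25.7 27.7 29.6] 94 [26.  27.5 29.8] 102 [23.9 26.3 29.3] 110 [24.6 25.9 27.4] 118 [25.  26.3 28.3] 126 [25.1 27.  28.6] 134 [25.3 27.  29.2] 142 [24.8 27.7 29.4] 150 [23.7 27.5 29.4] 158 [24.  25.5 27.1] 166 [24.1 25.9 27.8] 174 [24.8 26.6 28.1] 182 [-344.    26.3   28.1] 190 [-349.    26.7   28.6] 198 [ 24.9  28.  542.6] 206 [ 24.2  29.  542.4] 214 [ 25.  533.5 539.2] 222 [ 25.2 531.7 535. ] 230 [ 25.7 527.  530.3] 238 [ 26.5 519.  525.8] 246 [ 26.7 510.4 521.5] 254 [ 27.2 507.9 518.2] 262 [ 24.7 511.1 514.8] 270 [ 25.5 439.7 515.9] 278 [283.2 328.  491.6] 286 [270.7 365.7 509.2] 294 [ 28.2 252.3 512.9] 302 [162.3 221.5 388.6] 310 [ 25.5 134.4 270.6]
```

View pics/s5.png

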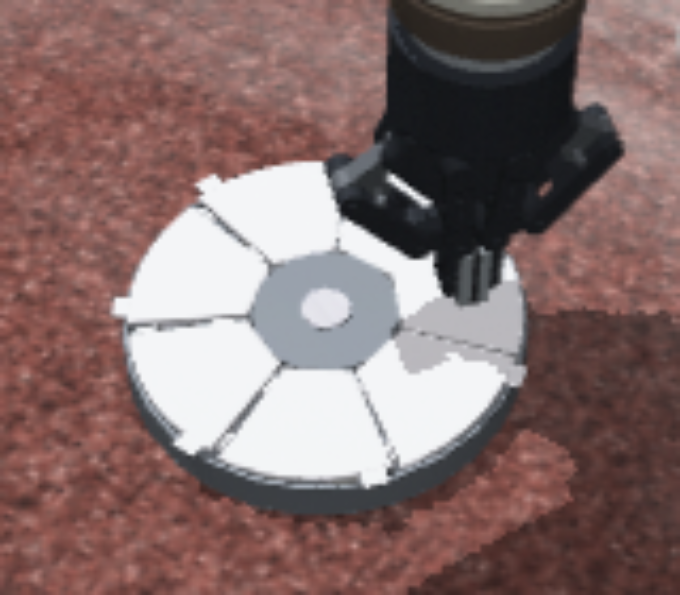

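All five lids are down, with edges about 2 mm high (around 0.05 rad). I'll lift clear.

>>> drive_tool --plan '[{"dx":0,"dy":0,"dz":-0.005,"roll":0,"hand":0},{"dx":0,"dy":0,"dz":-0.015,"roll":0,"hand":0},{"dx":0,"dy":0,"dz":-0.03,"roll":0,"hand":0},{"dx":0,"dy":0,"dz":-0.05,"roll":0,"hand":0},{"dx":0,"dy":0,"dz":-0.075,"roll":0,"hand":0},{"dx":0,"dy":0,"dz":-0.1,"roll":0,"hand":0},{"dx":0,"dy":0,"dz":-0.12,"roll":0,"hand":0},{"dx":0,"dy":0,"dz":-0.13,"roll":0,"hand":0},{"dx":0,"dy":0,"dz":-0.13,"roll":0,"hand":0},{"dx":0,"dy":0,"dz":-0.13,"roll":0,"hand":0}]'

```text
time: 18.85
ee_pos: [0.5356, 0.1937, 0.3308]
tcp_rot: [-179.7, -1.0, 92.3]
wrist_force: [-0.3, -0.0, -0.9]
opening: -0.0001
```

Run:
```python
from h import *
c=bot.camera("side")
Q=cloud(c).reshape(-1,3);d=np.hypot(Q[:,0]-C[0],Q[:,1]-C[1]);ang=np.degrees(np.arctan2(Q[:,1]-C[1],Q[:,0]-C[0]))-20
for a in (94,146,198,250,302,0):
    m=(d>.045)&(d<.08)&(abs((ang-a+180)%360-180)<4)&(Q[:,2]<.12);print(a,(np.nanpercentile(Q[m,2],[10,50,90])*1000).round(1),m.sum())
m=(d<.12)&(Q[:,2]>.012)&(Q[:,2]<.04);print(cv2.minEnclosingCircle(Q[m][:,:2].astype(np.float32)))
print(bot.get_obs()["time"],bot.get_obs()["ee_pos"]);print(bot.job_done())
```

```text
94 [25.8 27.8 30. ] 63
146 [16.1 28.  29.5] 76
198 [ 6.3 27.3 29. ] 84
250 [25.8 27.3 29.1] 83
302 [25.8 27.7 28.9] 73
0 [23.8 25.4 27.5] 65
((0.47182103991508484, 0.2039862424135208), 0.0935710147023201)
18.9 [0.53544097 0.19369339 0.32981485]
the job is handed in; nothing more can be done
None
```

I closed all five lids in one counter-clockwise pass with the fingers shut. The pass ran at a radius of about 62 mm, with the fingertips about 2.5 mm above the cover, then I lifted clear and handed in at 18.9 s.

**Last checks:**
- **Lids:** each lid stands about 2–2.5 mm above flat near its free edge, roughly 0.05 rad against the 0.12 limit.
- **Box position:** its centre measured within about 1 mm of where it started.
- **Force:** the highest reading was about 8 N, in the light touch I used to find the cover height. During the pass, the readings at the end of each move were under 3 N.
- **Clearance:** the fingertips ended about 155 mm above the worktop.

**What disagreed or was not checked:**
- **Joint 6:** it hit its range limit on the approach, so I turned the tool. That left about 1° of tilt, which I allowed for in the moves.
- **Box outline:** the last circle fit gave a radius of 93.6 mm instead of 89.5 mm, probably because it included the tabs on the lids.
- **Lid order:** I checked it in pictures at about 105°, 205° and 334° only, and did not measure lid angles during the pass.
- **Spool, dish and die:** I did not measure them again, but the arm was never moved near them.

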